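# Tuck the eave flashing under the slates of a roof sample

### The job

Tip the aluminium L-shaped flashing, which stands on its narrow flange, over onto its broad leaf, then carry it to the sloping roof sample and slide the leaf's free edge about 30 mm under the lowest course of slates, square to it and centred, without lifting the slates. Press it flat onto the plywood deck with about 10 N and finish while still holding it pressed there. Leave everything else on the table where it is.

Things in the scene. Friction and masses are not known exactly. Their poses are not given: they have to be found in the camera images.
- flashing: Loose bare-aluminium L-section, 150 mm long (own x), 0.2 kg. Broad leaf: own y -40 to 40 mm, z 0 to 4 mm. Narrow upstand: 8 mm thick, y -40 to -32 mm, up to z 40 mm, full length. Origin: middle of the leaf's underside. At the start it stands on the upstand's back: own y up, origin 40 mm over the table, leaf an upright wall 80 mm high, own z level, roughly towards the robot
- tuck_edge (a point): middle of the leaf's free edge, on its underside (own y 40 mm, z 0), at the start its top edge; the edge to be tucked. Under 1 N high on the leaf, pushing away from the upstand, tips the flashing about its heel; past about 30 degrees it falls by itself onto the leaf's underside, free edge away from the robot. Axes as the flashing's
- upstand (a point): middle of the upstand's free edge (own y -36 mm, z 40 mm); at the start the upstand lies on the table on the robot's side of the leaf; once tipped it stands up along the near edge, to be gripped across its 8 mm from above. Axes as the flashing's
- mockup: full-size sample of a roof eave clamped to the table on a plywood base 290 x 300 mm (x by y), about 130 mm high at its far side, sloping up away from the robot at 10 degrees; origin under the middle of its base, x pointing level in the uphill direction, z up
- deck: bare plywood deck, 160 mm up the slope, 236 mm wide. Origin: middle of its lower (eave) edge on the upper face, 55 mm above the table; x up the slope (10 degrees above level), y along the eave, z square to the deck. Slates cover it from x = 75 mm on. It lies on springy cork: yields square to itself, about 3 N per mm, up to 7 mm
- lap (a point): middle of the lower edge of the lowest slate course, on its underside: 75 mm up the slope from the deck's origin, 12 mm above the deck; axes as the deck's while the course is down. The gap below is 12 mm high, 236 mm wide and open for 90 mm up the slope, up to a batten
- shingle (a joint): lowest course: three dark slates side by side, 280 mm wide, 138 mm up the slope, 6 mm thick, moving as one on a hinge along the upper edge; angle in rad, 0 = down in place (it cannot go lower), growing as the lower edge is lifted (0.045 rad = 6 mm at the edge); it weighs 0.25 kg and lifts easily
- hammer: Bystander: hammer lying on the table, about 260 mm long; origin under its middle
- card_house: Bystander: small white card model house on a 100 x 120 mm plywood base, about 85 mm high; origin under its middle
- glue: Bystander: white plastic glue bottle, 52 mm across, 140 mm high; origin under its middle
- spare_slates: Bystander: untidy stack of three spare slates, 138 x 92 mm, 18 mm high, on the table before the roof sample; origin under its middle
- nail_tray: Bystander: grey plastic nail tray with two compartments, 100 x 140 x 30 mm; origin under its middle
- sanding_block: Bystander: cork sanding block, 100 x 60 x 30 mm, on the table between the flashing and the roof sample; origin under its middle
- pencil_cup: Bystander: black cup, 76 mm across, 100 mm high; origin under its middle
Things that resemble listed ones, but are neither listed nor needed, are in the scene too. What is shaped like the flashing but green is not meant.

How it is judged:
On the way, in this order (a step that is already met when the one before it is completed fails the run):
1. the flashing is tipped over: its leaf is level (within 0.15 rad), upstand up (angle between flashing's own z axis and vertical below 0.15 rad), for 0.2 s.
2. the leaf's free edge is at least 18 mm under the lowest slates (x of tuck_edge in the frame of lap above 0.018 m and z of tuck_edge in the frame of lap below -0.005 m and y of tuck_edge in the frame of lap between -0.02 and 0.02 m), for 0.2 s.
At the end, for the whole second after the job is handed in: Still held by the fingers, the flashing's free edge lies 18 to 42 mm under the lower edge of the lowest slates, centred within 20 mm and square within 0.1 rad, flat on the deck within 0.06 rad and pressed on it with 5 to 22 N, and the slates are down (below 0.02 rad) (all of step 2 and x of tuck_edge in the frame of lap below 0.042 m and angle between the y axis of flashing and the x axis of deck, either way round below 0.1 rad and angle between the z axis of flashing and the z axis of deck, either way round below 0.06 rad and contact force between flashing and deck between 5 and 22 N and contact force between the fingers and flashing above 2 N and value of joint shingle below 0.02 rad); the arm keeps its last pose, push and grip.
It fails at once if the lowest slates were lifted by more than 6 mm at the edge (value of joint shingle above 0.045 rad).
It fails at once if the deck was pressed with more than 45 N (contact force between flashing and deck above 45 N).
It fails at once if a bystander was moved by more than 30 mm (distance of any of hammer, card_house, glue, spare_slates, nail_tray, sanding_block, pencil_cup from where it was at the start of the episode above 0.03 m).
It also fails if it takes over 48 s, if anything falls off the work surface, if the arm or the gripper's body presses on something with over 40 N, if the wrist force passes 120 N, or if a joint passes its speed limit or range.

### The arm

A 6-joint arm with a two-finger parallel gripper is mounted at the origin on the work surface. World frame = base frame: x ahead of the robot, y to its left, z up, the work surface at z = 0. Lengths are in m, angles in rad, forces in N, time in s.
With the tool pointing down it reaches from about 0.275 to 0.825 m from the base axis. Payload 4.9 kg.
Tool frame: the origin (TCP) lies at the very end of the fingers, on their centre line; the grasp point (between the pads) lies 19 mm behind it; y points along the fingers, z is the direction in which the jaws open and shut, and the axes are right-handed (so a half turn about y gives the same grasp; the last joint's range is limited). The gripper opens to 85 mm and grips with 20 to 120 N. Pads are 22 mm wide; open, the fingers measure 114 mm over their backs; the gripper's body (76 mm by 85 mm) begins 54 mm behind the grasp point. The pads swing forward as they close: fully open they stand 13 mm farther back than shut.
Start: joints at [-1.252, 0.326, -0.193, 1.052, 0, 1.437], TCP at [0.241, -0.495, 0.231] pointing down, gripper open.
Joint ranges: [-2.65, 2.65], [-0.97, 1.79], [-1.3, 1.35], [-1.93, 2.1], [-1.47, 1.37], [-3.14, 3.14]. Speed limits (rad/s): [2.57, 2.57, 3.14, 3.14, 3.14, 3.14].

### API

Orientations are given as a rotation vector (axis times angle).
In Python, from rig import * gives the robot as it stands.
- The arm moves only by the tool arm_command, never from a script. Its argument "plan" is one flat list of numbers, 5 for each row, row after row: the shift along the world's x, y, z in m, then the turn about the world's z in rad, then the closure, from -1 (fully open) to 1 (shut). A call has 1 to 20 rows; each row is the pose to reach, as a shift and turn from the pose measured when the call began; what a row does not reach only later rows make up. A row lasts 1/12 s, in which the tool goes at most 41.7 mm and 7.16 degrees, less where a joint would pass 70% of its speed; a pose out of reach is approached as far as the arm can. A call with a gripper value outside its range is refused whole. The fingers move at their own pace and stop on an object; "grip_force" is the grip in N (left out, the last holds). Time passes only in rows, so rows that repeat a pose let the fingers close. It gives the time, the measured TCP pose, the force and the opening at its end, in the units of the state.
- get_obs(): the state, without advancing time (a new reading comes with each control period).
- capture(name): name is "side" or "top" or "wrist"; returns a dict with "pixels" (480x640x3 uint8, red, green, blue), "fx", "fy", "cx", "cy" (pixels), "camera_from_world" (4x4, takes a point from world to camera coordinates). Camera axes: x right, y up, looking along -z (the intrinsics and any distortion apply to the point x, -y, -z); pixel columns grow to the right and rows downward; lengths in m; the calibration is good to about 2 mm. The wrist camera is an equidistant fisheye: a pixel r from the principal point sees the ray r / f radians off the axis. A picture is of the moment at which its call begins. There is no depth.
- hand_in(): hands the job in, once; it reports no verdict.
Trained networks look in the newest picture that a camera, given by its name, has taken for a name from the list of things; names that differ only in an ending like _2 or _b are one class to them, and where a whole thing is asked for, a point or a joint stands for the part that bears it (a point fixed in the world has none). Each returns a list of dicts, best first, with "confidence" (0 to 1); they miss things now and then, are a little off and sometimes report something else, mostly with a low value. They report only what shows in the picture. A call takes as long as a camera call. They do not tell look-alikes from the thing itself.
- cut_out(camera, query): "pixels" (480x640 bool, what is visible of it).
- landmark_of(camera, query): "xyz" ([x, y, z] in m, in the coordinates of the camera as it stood for that picture, good to about 4 mm: a listed point, or the origin of a listed thing).
The state is a dict: "t": time; "joints": joint angles; "qvel": joint speeds; "effort": joint torques, N m; "eef_pos": TCP position; "ee_rot": TCP orientation; "force": force on the tool from outside, world axes, zero at the start; "torque": the same for the moment, N m; "finger_gap": finger opening in m.
Only numpy, scipy, OpenCV 4.12 (cv2) and the standard library are available. Lean on these libraries where they do the work, as an engineer would, in place of code of your own. Each camera call takes 0.05 s, during which the arm holds its last target. There are 200 camera calls.

## Working session

There is one attempt and no reset: what is moved stays moved. The work goes in short steps, Python scripts to look and compute and a tool call to move; the robot and the scene stay as the last step left them, time stands still between calls to the robot, and variables do not carry over. Pictures are saved under pics/ and viewed, about 8 in all and at most 12, crops included, and the job is handed in when it is done.

Besides the shell and the picture viewer there is one more tool, called after ">>>" as name(argument=value, ...) on one line, values as JSON. arm_command: Moves the arm, as the interface text tells. Its arguments: {"type":"object","properties":{"plan":{"type":"array","items":{"type":"number"}},"grip_force":{"type":"number"}},"required":["plan"]}

```bash
ls; mkdir -p pics
cat > h.py <<'E'
from rig import *
import numpy as np, cv2
from scipy.spatial.transform import Rotation as R
def save(c,name,box=None,s=1):
    p=c["pixels"][:,:,::-1]
    if box: p=p[box[1]:box[3],box[0]:box[2]]
    if s!=1: p=cv2.resize(p,None,fx=s,fy=s,interpolation=cv2.INTER_CUBIC)
    cv2.imwrite("pics/"+name,p)
def w(c,xyz):
    T=np.linalg.inv(np.array(c["camera_from_world"])); return T[:3,:3]@np.array(xyz)+T[:3,3]
def ray(c,u,v):  # pinhole
    T=np.linalg.inv(np.array(c["camera_from_world"]))
    d=np.array([(u-c["cx"])/c["fx"],-(v-c["cy"])/c["fy"],-1]); return T[:3,3],T[:3,:3]@d
def onz(c,u,v,z):
    o,d=ray(c,u,v); return o+d*(z-o[2])/d[2]
def proj(c,p):
    q=(np.array(c["camera_from_world"])@np.append(p,1))[:3]; x,y,z=q[0],-q[1],-q[2]
    return np.array([c["cx"]+c["fx"]*x/z,c["cy"]+c["fy"]*y/z])
def marks(c,cam,names,k=3):
    for n in names:
        for d in landmark_of(cam,n)[:k]: print(cam,n,round(d["confidence"],2),np.round(w(c,d["xyz"]),3))
E
python3 - <<'E'
from h import *
o=get_obs(); print(o)
for cam in ["top","side"]:
    c=capture(cam); save(c,cam+"0.png"); print(cam,c["fx"],c["fy"],c["cx"],c["cy"],np.round(c["camera_from_world"],3).tolist(),[k for k in c])
    marks(c,cam,["flashing","tuck_edge","upstand","mockup","deck","lap","hammer","card_house","glue","spare_slates","nail_tray","sanding_block","pencil_cup"])
E
```

```text
pics
{'t': 0.0, 'joints': array([-1.25218972e+00,  3.26898317e-01, -1.93593238e-01,  1.05201581e+00,
        1.02746826e-05,  1.43657733e+00]), 'qvel': array([ 0.001601  , -0.00309811, -0.00096853,  0.00020732,  0.00046864,
        0.00089772]), 'effort': array([-6.62270145e-05, -4.43394184e+01,  2.62441224e+01,  1.55071338e-02,
       -2.45884276e-04, -2.16144862e-06]), 'eef_pos': array([ 0.24044679, -0.49400103,  0.23052311]), 'ee_rot': array([-0.45398543,  1.97181917, -1.96837276]), 'force': array([ 0.13302108, -0.24784066, -0.28123456]), 'torque': array([ 0.03754528,  0.0300075 , -0.01941903]), 'finger_gap': 0.0850200819846004}
top 469.9139106902039 469.9139106902039 318.20318565119527 234.26140680313907 [[-0.008, -1.0, -0.013, -0.006], [0.999, -0.008, 0.031, -0.544], [-0.032, -0.013, 0.999, -1.219], [0.0, 0.0, 0.0, 1.0]] ['pixels', 'fx', 'fy', 'cx', 'cy', 'camera_from_world']
top flashing 0.93 [0.634 0.473 0.034]
top flashing 0.79 [0.487 0.227 0.047]
top flashing 0.78 [0.325 0.446 0.039]
top tuck_edge 0.97 [0.489 0.222 0.078]
top tuck_edge 0.64 [0.633 0.476 0.077]
top tuck_edge 
[... 1172 characters left out ...]
515 0.001]
side upstand 0.65 [0.448 0.217 0.002]
side upstand 0.56 [0.313 0.401 0.002]
side mockup 0.88 [ 0.652 -0.22  -0.002]
side deck 0.86 [ 0.518 -0.211  0.055]
side deck 0.6 [ 0.59  -0.221  0.083]
side lap 0.54 [ 0.585 -0.502 -0.005]
side hammer 0.77 [0.488 0.465 0.   ]
side hammer 0.57 [ 0.651 -0.221 -0.003]
side card_house 0.65 [ 0.338 -0.15  -0.002]
side card_house 0.57 [0.775 0.142 0.001]
side glue 0.79 [0.719 0.26  0.001]
side spare_slates 0.73 [ 0.34  -0.154 -0.   ]
side nail_tray 0.58 [ 0.375 -0.495 -0.002]
side sanding_block 0.68 [ 0.374  0.074 -0.001]
side pencil_cup 0.63 [ 0.587 -0.505 -0.001]
side pencil_cup 0.55 [ 0.716  0.261 -0.   ]
side pencil_cup 0.21 [0.45  0.217 0.004]
```

View pics/top0.png

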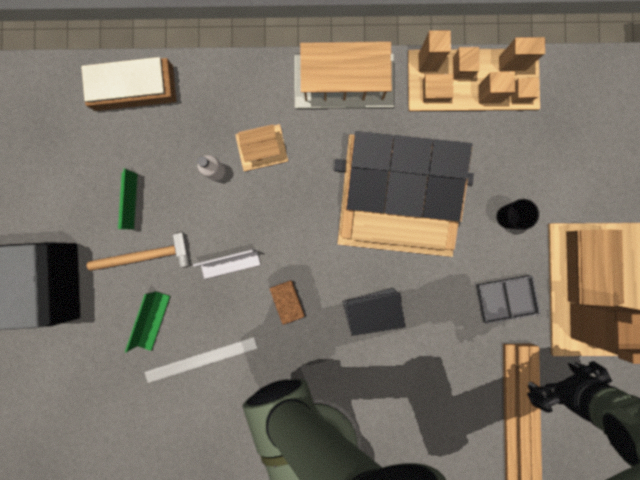

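View pics/side0.png

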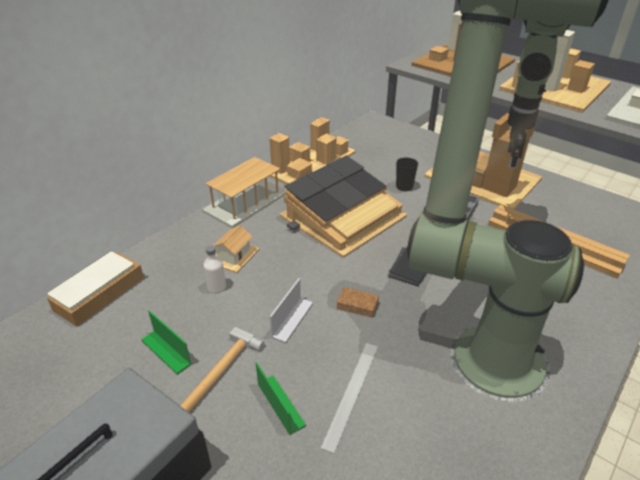

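The aluminium one is the silver L at top (228,262) / side (290,310). The L's at top (128,200) and (148,322) are green look-alikes, and the strip at (200,360) is flat. I'll confirm that in a crop and work out the yaw of both the flashing and the deck.

Run:
```python
from h import *
c=capture("top"); s=capture("side")
a=cv2.resize(c["pixels"][225:295,165:285,::-1],(600,350),interpolation=cv2.INTER_CUBIC)
b=cv2.resize(s["pixels"][265:355,240:340,::-1],(278,250),interpolation=cv2.INTER_CUBIC)
b2=cv2.resize(c["pixels"][190:265,330:480,::-1],(500,250),interpolation=cv2.INTER_CUBIC)
im=np.zeros((600,800,3),np.uint8); im[:350,:600]=a; im[350:,:278]=b; im[350:,290:790]=b2
cv2.imwrite("pics/crop1.png",im)
for n in ["flashing","deck","shingle","sanding_block","hammer","mockup"]:
  for cam in ["top"]:
    for d in cut_out(cam,n)[:3]:
        m=d["pixels"].astype(np.uint8); ys,xs=np.nonzero(m); print(n,d["confidence"],xs.mean().round(),ys.mean().round(),cv2.minAreaRect(np.c_[xs,ys].astype(np.float32)))
```

```text
flashing 0.89 230.0 264.0 ((228.7763214111328, 264.2213134765625), (16.60013198852539, 60.1619873046875), 76.26373291015625)
flashing 0.66 148.0 321.0 ((147.75, 322.75), (27.195587158203125, 67.35651397705078), 18.434947967529297)
flashing 0.61 128.0 200.0 ((127.94142150878906, 199.5994110107422), (15.858881950378418, 59.066593170166016), 3.945185899734497)
deck 0.74 399.0 229.0 ((399.4673767089844, 229.58721923828125), (96.31195068359375, 30.011390686035156), 6.483074188232422)
shingle 0.65 406.0 194.0 ((405.5024108886719, 194.18844604492188), (116.60562133789062, 44.498905181884766), 6.775656223297119)
sanding_block 0.8 287.0 303.0 ((287.3111267089844, 302.95703125), (41.59892272949219, 25.090763092041016), 70.82099914550781)
hammer 0.77 147.0 255.0 ((137.5423583984375, 250.96600341796875), (33.210609436035156, 102.01100158691406), 88.13232421875)
mockup 0.75 403.0 192.0 ((401.4328918457031, 193.1036376953125), (139.36459350585938, 115.6218032836914), 6.340191841125488)
```

View pics/crop1.png

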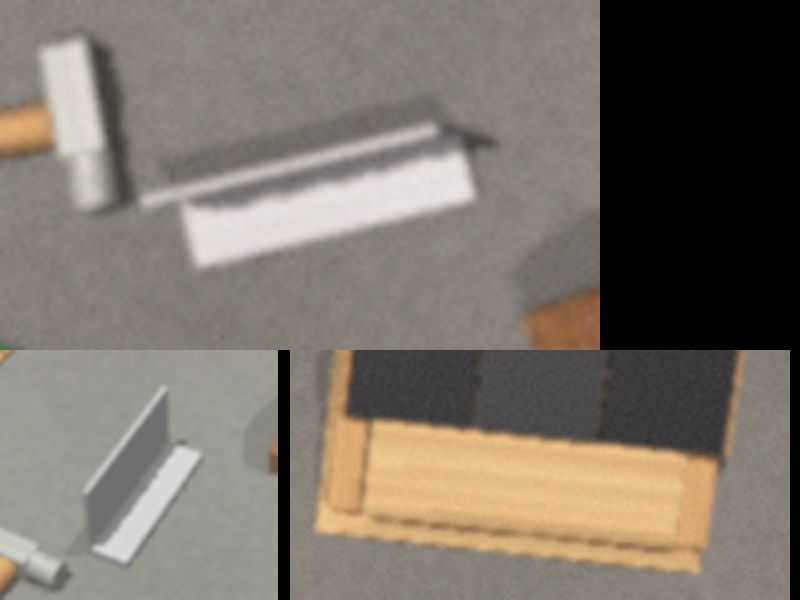

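The crop confirms it: the silver L at top (193–252, 250–266) has its upstand towards the robot, and it is well clear of the hammer head. Next I compute edges and yaws.

Run:
```python
from h import *
c=capture("top"); o=get_obs()
print("tool axes cols",np.round(R.from_rotvec(o["ee_rot"]).as_matrix(),3).tolist())
def ln(n,a,b,za,zb=None):
    p=onz(c,*a,za);q=onz(c,*b,zb or za);d=p-q
    print(n,p.round(4),q.round(4),"mid",((p+q)/2).round(4),"len",np.linalg.norm(d).round(4),"edge dir deg",np.degrees(np.arctan2(d[1],d[0])).round(2)-90)
ln("flash top",(193,265.6),(252.4,250.4),.08)
ln("upst near",(204.4,278.6),(260,264.4),.006)
ln("deck eave",(351.6,239.5),(447.9,248.5),.055)
ln("slate edge",(347.4,208.6),(459.6,221.5),.086)
ln("base front",(338,242),(452.5,255),.0)
```

```text
tool axes cols [[-0.899, 0.0, 0.437], [-0.437, -0.0, -0.899], [-0.0, -1.0, 0.0]]
flash top [0.4672 0.2979 0.08  ] [0.5035 0.1511 0.08  ] mid [0.4853 0.2245 0.08  ] len 0.1512 edge dir deg 13.909999999999997
upst near [0.4305 0.2887 0.006 ] [0.4666 0.1427 0.006 ] mid [0.4486 0.2157 0.006 ] len 0.1504 edge dir deg 13.89
deck eave [ 0.5289 -0.0946  0.055 ] [ 0.5045 -0.3351  0.055 ] mid [ 0.5167 -0.2148  0.055 ] len 0.2417 edge dir deg -5.790000000000006
slate edge [ 0.6041 -0.0832  0.086 ] [ 0.5702 -0.3564  0.086 ] mid [ 0.5871 -0.2198  0.086 ] len 0.2753 edge dir deg -7.079999999999998
base front [ 0.5237 -0.062   0.    ] [ 0.4874 -0.3612  0.    ] mid [ 0.5056 -0.2116  0.    ] len 0.3014 edge dir deg -6.920000000000002
```

>>> arm_command(plan=[0.206,0.709,0,1.36,1,0.206,0.709,0,1.36,1,0.206,0.709,0,1.36,1,0.206,0.709,0,1.36,1,0.206,0.709,0,1.36,1,0.206,0.709,0,1.36,1,0.206,0.709,0,1.36,1,0.206,0.709,0,1.36,1,0.206,0.709,0,1.36,1,0.206,0.709,0,1.36,1,0.206,0.709,0,1.36,1,0.206,0.709,0,1.36,1,0.206,0.709,0,1.36,1,0.206,0.709,0,1.36,1,0.206,0.709,0,1.36,1,0.206,0.709,0,1.36,1,0.206,0.709,0,1.36,1,0.206,0.709,0,1.36,1,0.206,0.709,0,1.36,1,0.206,0.709,0,1.36,1], grip_force=20)

```text
t: 3.52
eef_pos: [0.4466, 0.2158, 0.231]
ee_rot: [-1.316, 1.027, -1.027]
force: [0.3, -1.2, -0.2]
finger_gap: -0.0002
```

>>> arm_command(plan=[0,0,-0.04,0,1,0,0,-0.08,0,1,0,0,-0.12,0,1,0,0,-0.15,0,1,0,0,-0.165,0,1,0,0,-0.165,0,1,0.012,0.003,-0.165,0,1,0.018,0.0045,-0.165,0,1,0.024,0.006,-0.165,0,1,0.03,0.0075,-0.165,0,1,0.036,0.009,-0.165,0,1,0.042,0.0105,-0.165,0,1,0.048,0.012,-0.165,0,1,0.054,0.0135,-0.165,0,1,0.06,0.015,-0.165,0,1,0.066,0.0165,-0.165,0,1,0.072,0.018,-0.165,0,1,0.078,0.0195,-0.165,0,1,0.078,0.0195,-0.165,0,1,0.078,0.0195,-0.165,0,1])

```text
t: 5.18
eef_pos: [0.5248, 0.2353, 0.0658]
ee_rot: [-1.316, 1.027, -1.027]
force: [-0.7, -0.3, 0.4]
finger_gap: 0.0002
```

Run:
```python
from h import *
print(np.round(R.from_rotvec(get_obs()["ee_rot"]).as_matrix(),3).tolist())
c=capture("top"); s=capture("side"); 
marks(c,"top",["flashing","tuck_edge","upstand","hammer"]);marks(s,"side",["flashing","tuck_edge","upstand","hammer"])
a=cv2.resize(c["pixels"][210:300,150:290,::-1],(400,257)); b=cv2.resize(s["pixels"][230:370,200:360,::-1],(400,350))
im=np.zeros((350,800,3),np.uint8); im[:257,:400]=a; im[:,400:]=b; cv2.imwrite("pics/tip.png",im)
```

```text
[[0.243, -0.0, 0.97], [-0.97, -0.0, 0.243], [0.0, -1.0, -0.001]]
top flashing 0.88 [0.53  0.236 0.003]
top flashing 0.79 [0.634 0.473 0.033]
top flashing 0.25 [0.369 0.07  0.002]
top tuck_edge 0.91 [0.634 0.473 0.079]
top tuck_edge 0.64 [ 0.568  0.245 -0.   ]
top tuck_edge 0.39 [0.715 0.262 0.002]
top upstand 0.87 [0.494 0.23  0.039]
top upstand 0.74 [0.641 0.514 0.002]
top upstand 0.35 [ 0.648 -0.228  0.004]
top hammer 0.63 [ 0.585 -0.501  0.   ]
side flashing 0.97 [0.33  0.442 0.044]
side flashing 0.78 [0.633 0.473 0.039]
side flashing 0.71 [0.526 0.234 0.003]
side tuck_edge 0.95 [0.571 0.243 0.001]
side tuck_edge 0.95 [0.638 0.471 0.081]
side tuck_edge 0.77 [0.328 0.446 0.085]
side upstand 0.97 [0.493 0.227 0.038]
side upstand 0.94 [0.315 0.404 0.001]
side upstand 0.91 [0.64  0.51  0.003]
```

View pics/tip.png

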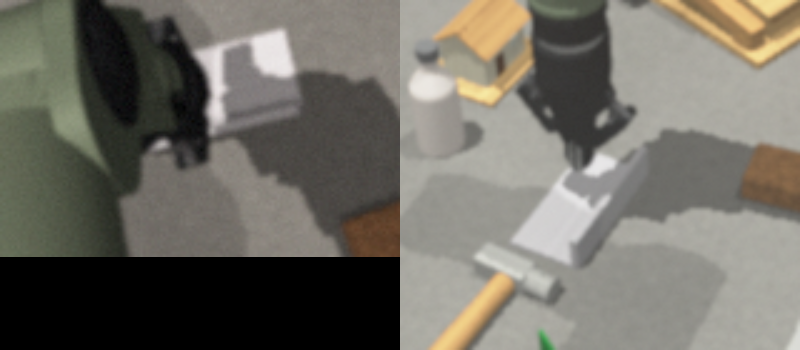

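The flashing is tipped, lying flat with the upstand at about (0.493, 0.228). Next I raise, open, move over the upstand, and grip with about 16 mm overlap.

>>> arm_command(plan=[0,0,0.035,0,0,-0.032,-0.008,0.04,0,-0.5,-0.032,-0.008,0.04,0,-0.5,-0.032,-0.008,0.04,0,-0.5,-0.032,-0.008,0.04,0,-0.5,-0.032,-0.008,0.01,0,-0.5,-0.032,-0.008,-0.02,0,-0.5,-0.032,-0.008,-0.035,0,-0.5,-0.032,-0.008,-0.042,0,-0.5,-0.032,-0.008,-0.042,0,-0.5,-0.032,-0.008,-0.042,0,1,-0.032,-0.008,-0.042,0,1,-0.032,-0.008,-0.042,0,1,-0.032,-0.008,-0.042,0,1,-0.032,-0.008,-0.042,0,1,-0.032,-0.008,-0.042,0,1,-0.032,-0.008,-0.042,0,1], grip_force=40)

```text
t: 7.1
eef_pos: [0.4935, 0.2276, 0.0251]
ee_rot: [-1.314, 1.025, -1.028]
force: [0.0, 0.3, 6.2]
finger_gap: 0.007
```

>>> arm_command(plan=[0,0,0.03,0,1,0,0,0.07,0,1,0,-0.015,0.1,-0.02,1,-0.002,-0.04,0.12,-0.04,1,-0.004,-0.07,0.12,-0.07,1,-0.006,-0.1,0.12,-0.1,1,-0.008,-0.13,0.12,-0.13,1,-0.01,-0.16,0.12,-0.16,1,-0.012,-0.19,0.12,-0.19,1,-0.014,-0.22,0.12,-0.22,1,-0.016,-0.25,0.12,-0.25,1,-0.018,-0.28,0.12,-0.28,1,-0.02,-0.31,0.12,-0.31,1,-0.022,-0.34,0.12,-0.34,1,-0.024,-0.37,0.12,-0.362,1,-0.024,-0.4,0.12,-0.362,1,-0.024,-0.42,0.12,-0.362,1,-0.024,-0.434,0.12,-0.362,1,-0.024,-0.434,0.12,-0.362,1,-0.024,-0.434,0.12,-0.362,1])

```text
t: 8.77
eef_pos: [0.469, -0.2062, 0.1447]
ee_rot: [-1.15, 1.295, -1.295]
force: [0.7, -0.2, -1.1]
finger_gap: 0.007
```

Run:
```python
from h import *
o=get_obs();print(o["t"],o["eef_pos"],o["finger_gap"],np.round(R.from_rotvec(o["ee_rot"]).as_matrix(),3).tolist())
c=capture("top"); s=capture("side"); wr=capture("wrist")
marks(c,"top",["tuck_edge","upstand","deck","lap"],2);marks(s,"side",["tuck_edge","upstand","deck","lap"],2);marks(wr,"wrist",["tuck_edge","upstand","deck","lap","shingle"],1)
a=cv2.resize(c["pixels"][150:290,320:500,::-1],(400,311)); b=cv2.resize(s["pixels"][130:270,260:420,::-1],(400,350))
im=np.zeros((600,800,3),np.uint8); im[:311,:400]=a; im[:350,400:]=b; im[350:,:333]=cv2.resize(wr["pixels"][:,:,::-1],(333,250)); cv2.imwrite("pics/pre.png",im)
```

```text
8.7667 [ 0.46902659 -0.20621597  0.14472763] 0.006967714023005472 [[-0.118, 0.001, 0.993], [-0.993, 0.001, -0.118], [-0.001, -1.0, 0.001]]
top tuck_edge 0.8 [0.634 0.473 0.078]
top tuck_edge 0.75 [0.329 0.441 0.083]
top upstand 0.67 [0.64  0.512 0.002]
top upstand 0.56 [ 0.471 -0.201  0.164]
top deck 0.27 [ 0.339 -0.158  0.002]
top lap 0.93 [ 0.59  -0.218  0.081]
top lap 0.48 [ 0.47  -0.206  0.16 ]
side tuck_edge 0.84 [0.634 0.474 0.08 ]
side tuck_edge 0.82 [0.328 0.446 0.086]
side upstand 0.95 [0.637 0.51  0.   ]
side upstand 0.91 [ 0.466 -0.204  0.155]
side deck 0.6 [ 0.519 -0.208  0.055]
side deck 0.18 [ 0.375 -0.494 -0.002]
side lap 0.84 [ 0.593 -0.22   0.083]
side lap 0.45 [ 0.545 -0.213  0.12 ]
wrist tuck_edge 0.92 [ 0.544 -0.219  0.115]
wrist upstand 0.62 [ 0.469 -0.205  0.16 ]
wrist deck 0.73 [ 0.471 -0.205  0.157]
wrist lap 0.83 [ 0.591 -0.218  0.077]Traceback (most recent call last):
  File "<stdin>", line 4, in <module>
  File "h.py", line 21, in marks
    for d in landmark_of(cam,n)[:k]: print(cam,n,round(d["confidence"],2),np.round(w(c,d["xyz"]),3))
             ~~~~~~~~~~~^^^^^^^
ValueError: it knows: card_house, deck, flashing, glue, hammer, lap, mockup, nail_tray, pencil_cup, sanding_block, spare_slates, tuck_edge, upstand
```

```bash
cat > pic.py <<'E'
from h import *
import sys
def pic(name):
    c=capture("top"); s=capture("side"); wr=capture("wrist")
    marks(wr,"wrist",["tuck_edge","lap","upstand","flashing"],1); marks(s,"side",["tuck_edge","lap","upstand"],2)
    a=cv2.resize(c["pixels"][160:270,330:480,::-1],(341,250)); b=cv2.resize(s["pixels"][130:270,260:420,::-1],(400,350))
    im=np.zeros((600,800,3),np.uint8); im[350:,:341]=a; im[:350,400:]=b; im[:300,:400]=cv2.resize(wr["pixels"][:,:,::-1],(400,300)); cv2.imwrite("pics/"+name,im)
if __name__=="__main__": pic(sys.argv[1])
E
python3 pic.py pre.png
```

```text
wrist tuck_edge 0.57 [ 0.545 -0.217  0.117]
wrist flashing 0.89 [ 0.504 -0.211  0.118]
side tuck_edge 0.97 [0.325 0.447 0.084]
side tuck_edge 0.69 [ 0.547 -0.216  0.121]
side upstand 0.94 [ 0.467 -0.207  0.161]
side upstand 0.86 [0.315 0.405 0.003]
```

View pics/pre.png

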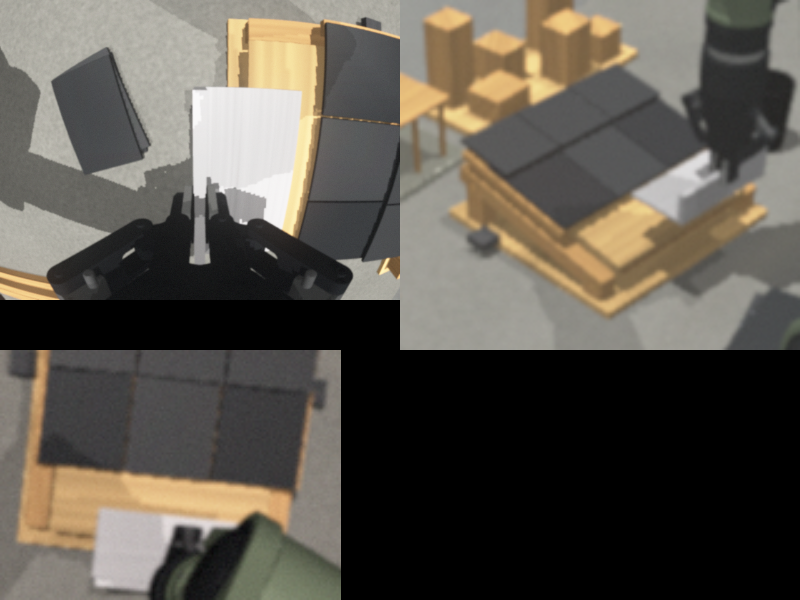

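>>> arm_command(plan=[0.01,-0.001,-0.01,0,1,0.02,-0.002,-0.02,0,1,0.028,-0.003,-0.03,0,1,0.032,-0.003,-0.038,0,1,0.032,-0.003,-0.044,0,1,0.032,-0.003,-0.048,0,1,0.032,-0.003,-0.05,0,1,0.032,-0.003,-0.051,0,1,0.032,-0.003,-0.051,0,1])

```text
t: 10.77
eef_pos: [0.5012, -0.2094, 0.0941]
ee_rot: [-1.151, 1.293, -1.296]
force: [-0.1, 0.6, -1.9]
finger_gap: 0.0068
```

Run:
```python
from h import *
for i in range(3):
    s=capture("side"); marks(s,"side",["tuck_edge","lap","upstand"],3)
    wr=capture("wrist"); marks(wr,"wrist",["tuck_edge","lap"],1)
o=get_obs();print(o["force"],o["eef_pos"])
save(s,"near.png",(340,150,460,240),6)
```

```text
side tuck_edge 0.94 [0.325 0.444 0.086]
side tuck_edge 0.74 [ 0.576 -0.216  0.07 ]
side tuck_edge 0.6 [0.634 0.472 0.078]
side lap 0.57 [ 0.59  -0.221  0.083]
side lap 0.23 [ 0.379 -0.494 -0.004]
side upstand 0.79 [0.315 0.404 0.002]
side upstand 0.58 [ 0.5   -0.211  0.108]
side upstand 0.28 [ 0.536 -0.215  0.069]
wrist tuck_edge 0.59 [ 0.579 -0.226  0.065]
wrist lap 0.79 [ 0.587 -0.218  0.079]
side tuck_edge 0.73 [0.635 0.471 0.082]
side tuck_edge 0.71 [0.327 0.446 0.087]
side tuck_edge 0.61 [ 0.575 -0.217  0.069]
side lap 0.71 [ 0.589 -0.22   0.082]
side upstand 0.98 [0.314 0.404 0.002]
side upstand 0.72 [ 0.5   -0.214  0.107]
side upstand 0.67 [0.638 0.513 0.003]
wrist tuck_edge 0.81 [ 0.577 -0.22   0.065]
wrist lap 0.87 [ 0.59  -0.221  0.08 ]
side tuck_edge 0.85 [0.326 0.448 0.086]
side tuck_edge 0.79 [ 0.575 -0.217  0.071]
side tuck_edge 0.7 [0.634 0.473 0.08 ]
side lap 0.91 [ 0.592 -0.221  0.081]
side upstand 0.81 [0.64  0.512 0.005]
side upstand 0.69 [ 0.501 -0.211  0.109]
side upstand 0.63 [0.315 0.403 0.   ]
wrist tuck_edge 0.87 [ 0.574 -0.221  0.065]
wrist lap 0.86 [ 0.587 -0.219  0.079]
[ 0.83379108 -1.11241041 -2.1081765 ] [ 0.50146559 -0.20943615  0.09407839]
```

View pics/near.png

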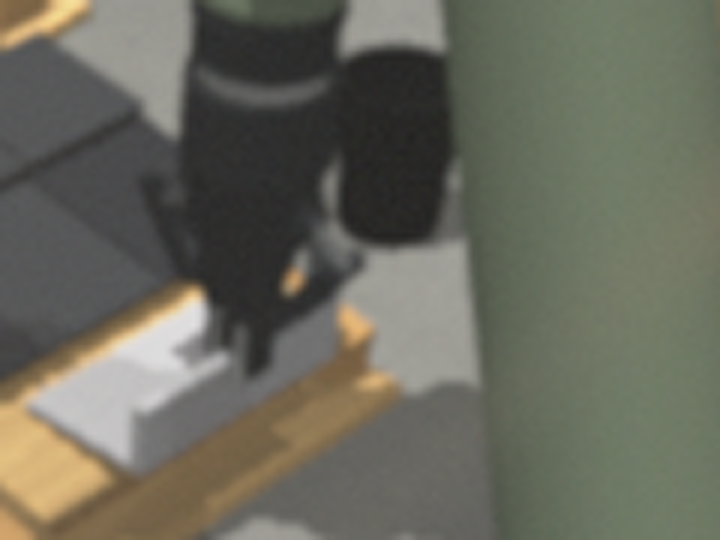

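>>> arm_command(plan=[0,0,-0.001,0,1,0,0,-0.002,0,1,0,0,-0.003,0,1,0,0,-0.003,0,1])

```text
t: 12.15
eef_pos: [0.5013, -0.2093, 0.0908]
ee_rot: [-1.151, 1.294, -1.295]
force: [-0.7, -0.7, -1.6]
finger_gap: 0.0072
```

>>> arm_command(plan=[0,0,-0.0015,0,1,0,0,-0.0015,0,1])

```text
t: 12.32
eef_pos: [0.5013, -0.2094, 0.0892]
ee_rot: [-1.151, 1.294, -1.296]
force: [-0.2, 0.1, 1.2]
finger_gap: 0.0072
```

```bash
python3 -c "
from h import *
f=[]
for i in range(4): capture('top'); f.append(get_obs()['force'])
print(np.round(f,1),get_obs()['eef_pos'])"
```

```text
[[-1.3  0.1 -0.3]
 [-1.3  0.5  1.3]
 [-1.2  0.7  0.8]
 [ 0.1  0.3  0.7]] [ 0.50135772 -0.20938386  0.08948057]
```

>>> arm_command(plan=[0,0,0.001,0,1,0.004,-0.0005,0.0017,0,1,0.008,-0.001,0.0024,0,1,0.012,-0.0014,0.0031,0,1,0.016,-0.0019,0.0038,0,1,0.02,-0.0024,0.0045,0,1,0.024,-0.0028,0.0052,0,1,0.024,-0.0028,0.0052,0,1])

```text
t: 13.18
eef_pos: [0.5266, -0.2124, 0.0948]
ee_rot: [-1.15, 1.292, -1.296]
force: [-0.1, 0.6, -0.5]
finger_gap: 0.0068
```

```bash
python3 -c "
from h import *
f=[]
for i in range(3):
  s=capture('side'); marks(s,'side',['lap','upstand','flashing'],3); c=capture('wrist');marks(c,'wrist',['lap','upstand','flashing'],1);f.append(get_obs()['force'])
print(np.round(f,1),get_obs()['eef_pos'])"
```

```text
side lap 0.9 [ 0.589 -0.221  0.084]
side upstand 0.86 [0.638 0.511 0.003]
side upstand 0.75 [0.314 0.405 0.004]
side upstand 0.68 [ 0.524 -0.214  0.108]
side flashing 0.75 [ 0.52  -0.209  0.054]
side flashing 0.68 [0.633 0.473 0.038]
wrist lap 0.61 [ 0.586 -0.219  0.075]
wrist upstand 0.88 [ 0.526 -0.214  0.105]
wrist flashing 0.65 [ 0.559 -0.216  0.07 ]
side lap 0.84 [ 0.591 -0.222  0.079]
side upstand 0.73 [ 0.524 -0.213  0.107]
side upstand 0.67 [0.315 0.402 0.003]
side upstand 0.6 [0.638 0.513 0.   ]
side flashing 0.96 [ 0.558 -0.22   0.07 ]
side flashing 0.84 [0.331 0.441 0.043]
wrist lap 0.8 [ 0.592 -0.219  0.078]
wrist upstand 0.65 [ 0.524 -0.214  0.108]
wrist flashing 0.9 [ 0.56  -0.216  0.069]
side lap 0.74 [ 0.591 -0.22   0.083]
side upstand 0.81 [ 0.521 -0.215  0.109]
side upstand 0.8 [0.641 0.513 0.006]
side upstand 0.66 [0.314 0.404 0.006]
side flashing 0.85 [0.633 0.474 0.038]
side flashing 0.6 [ 0.558 -0.22   0.069]
side flashing 0.6 [0.331 0.441 0.04 ]
wrist lap 0.85 [ 0.592 -0.22   0.081]
wrist upstand 0.68 [ 0.526 -0.212  0.108]
wrist flashing 0.87 [ 0.56  -0.214  0.071]
[[ 0.4  0.8 -1.1]
 [-0.9  0.3 -1.4]
 [-0.3  0.2  0.2]] [ 0.52520174 -0.2121503   0.09462052]
```

>>> arm_command(plan=[0.004,-0.0005,0.0007,0,1,0.008,-0.001,0.0014,0,1,0.012,-0.0014,0.0021,0,1,0.016,-0.0019,0.0028,0,1,0.018,-0.0021,0.003,0,1,0.018,-0.0021,0.003,0,1])

```text
t: 14.88
eef_pos: [0.5442, -0.2145, 0.0978]
ee_rot: [-1.15, 1.293, -1.296]
force: [0.7, -0.2, -0.0]
finger_gap: 0.0071
```

>>> arm_command(plan=[0,0,-0.001,0,1,0,0,-0.002,0,1,0,0,-0.003,0,1,0,0,-0.003,0,1], grip_force=20)

```text
t: 15.22
eef_pos: [0.5441, -0.2145, 0.095]
ee_rot: [-1.15, 1.292, -1.296]
force: [-2.0, 1.6, 4.4]
finger_gap: 0.0069
```

```bash
python3 -c "
from h import *
f=[]
for i in range(4):
  c=capture('wrist');marks(c,'wrist',['lap','upstand','flashing'],1);f.append(get_obs()['force'])
print(np.round(f,1),get_obs()['eef_pos'],get_obs()['finger_gap'])"
```

```text
wrist lap 0.89 [ 0.59  -0.22   0.079]
wrist upstand 0.6 [ 0.544 -0.213  0.11 ]
wrist flashing 0.85 [ 0.581 -0.221  0.072]
wrist lap 0.62 [ 0.544 -0.217  0.107]
wrist upstand 0.87 [ 0.545 -0.215  0.108]
wrist flashing 0.66 [ 0.578 -0.217  0.07 ]
wrist lap 0.77 [ 0.59  -0.221  0.078]
wrist upstand 0.59 [ 0.544 -0.217  0.107]
wrist flashing 0.62 [ 0.58 -0.22  0.07]
wrist lap 0.75 [ 0.589 -0.221  0.077]
wrist upstand 0.91 [ 0.546 -0.217  0.109]
wrist flashing 0.83 [ 0.577 -0.219  0.069]
[[-2.2  0.1  4.9]
 [-3.2  1.4  4.6]
 [-3.1  0.3  3.9]
 [-3.   0.7  4.6]] [ 0.54416496 -0.2145032   0.0948107 ] 0.006978078175530525
```

>>> arm_command(plan=[0,0,0.0015,0,1,0,0,0.0015,0,0.8,0,0,0.0015,0,0.6,0,0,0.0015,0,0.4,-0.003,0,0.0015,0,0.4,-0.005,0.0005,0.0015,0,0.4,-0.005,0.0005,0.0015,0,0.4])

```text
t: 16.6
eef_pos: [0.5386, -0.2138, 0.0961]
ee_rot: [-1.151, 1.293, -1.296]
force: [0.4, 0.2, -0.3]
finger_gap: 0.0254
```

Run:
```python
from h import *
for i in range(3):
    s=capture("side"); marks(s,"side",["lap","upstand","flashing"],3)
    wr=capture("wrist"); marks(wr,"wrist",["lap","upstand","flashing"],1)
o=get_obs();print(o["force"],o["eef_pos"],o["finger_gap"])
im=np.zeros((450,800,3),np.uint8)
im[:,:400]=cv2.resize(s["pixels"][150:240,350:430,::-1],(400,450),interpolation=cv2.INTER_CUBIC)
im[:300,400:]=cv2.resize(wr["pixels"][:,:,::-1],(400,300)); cv2.imwrite("pics/flat.png",im)
```

```text
side lap 0.96 [ 0.591 -0.22   0.084]
side upstand 0.9 [0.636 0.512 0.003]
side upstand 0.88 [0.316 0.402 0.002]
side upstand 0.72 [ 0.58  -0.221  0.066]
side flashing 0.82 [0.33  0.437 0.044]
side flashing 0.75 [0.634 0.474 0.039]
wrist lap 0.91 [ 0.586 -0.22   0.08 ]
wrist upstand 0.65 [ 0.541 -0.215  0.099]
wrist flashing 0.97 [ 0.581 -0.221  0.067]
side lap 0.72 [ 0.591 -0.222  0.081]
side lap 0.31 [ 0.585 -0.503 -0.002]
side upstand 0.94 [0.638 0.513 0.003]
side upstand 0.65 [ 0.542 -0.215  0.099]
side upstand 0.59 [0.313 0.403 0.001]
side flashing 0.97 [0.329 0.441 0.04 ]
side flashing 0.83 [ 0.581 -0.22   0.067]
side flashing 0.65 [0.632 0.474 0.037]
wrist lap 0.96 [ 0.593 -0.218  0.079]
wrist upstand 0.93 [ 0.541 -0.215  0.099]
wrist flashing 0.64 [ 0.582 -0.219  0.068]
side lap 0.75 [ 0.589 -0.221  0.084]
side lap 0.23 [ 0.521 -0.208  0.055]
side upstand 0.87 [0.637 0.512 0.004]
side upstand 0.7 [ 0.539 -0.216  0.099]
side upstand 0.61 [0.317 0.402 0.003]
side flashing 0.85 [ 0.579 -0.22   0.067]
side flashing 0.55 [0.635 0.473 0.04 ]
side flashing 0.35 [ 0.538 -0.216  0.097]
wrist lap 0.93 [ 0.585 -0.22   0.079]
wrist upstand 0.81 [ 0.539 -0.215  0.096]
wrist flashing 0.79 [ 0.579 -0.218  0.07 ]
[0.35976756 0.20215632 0.35075065] [ 0.53916998 -0.21396879  0.09631605] 0.025609033860801725
```

View pics/flat.png

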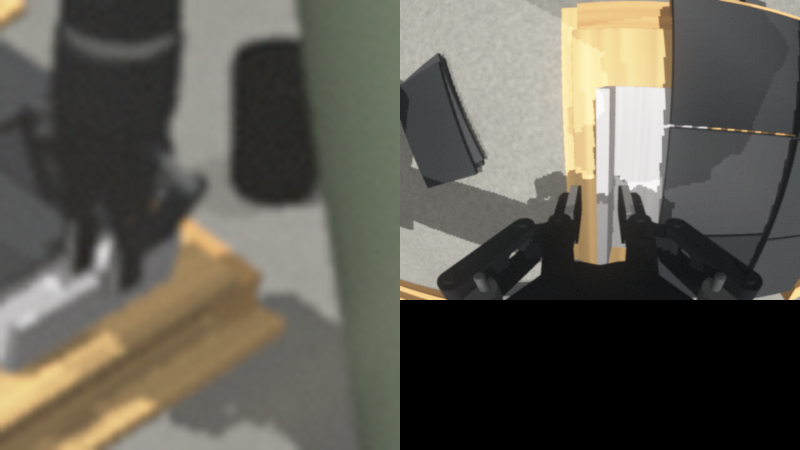

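Leaf lies flat on the deck and about 29 mm under. The upstand top is at (0.540, −0.215, 0.099). Re-grip it shallowly at 20 N, then press.

>>> arm_command(plan=[0.001,0,-0.003,0,0.4,0.001,0,-0.005,0,0.4,0.001,0,-0.005,0,0.7,0.001,0,-0.005,0,1,0.001,0,-0.005,0,1,0.001,0,-0.005,0,1,0.001,0,-0.005,0,1,0.001,0,-0.005,0,1], grip_force=20)

```text
t: 18.47
eef_pos: [0.5401, -0.2139, 0.0913]
ee_rot: [-1.15, 1.293, -1.296]
force: [-1.1, 1.2, 0.2]
finger_gap: 0.0082
```

>>> arm_command(plan=[0,0,-0.001,0,1,0,0,-0.002,0,1,0,0,-0.002,0,1])

```text
t: 18.72
eef_pos: [0.5401, -0.2139, 0.0895]
ee_rot: [-1.15, 1.293, -1.296]
force: [-1.8, 1.0, 3.2]
finger_gap: 0.0075
```

```bash
cat > chk.py <<'E'
from h import *
f=[];L={}
for i in range(5):
    for cam in ["wrist","side"]:
        c=capture(cam)
        for n in ["lap","upstand","flashing"]:
            for d in landmark_of(cam,n):
                p=w(c,d["xyz"])
                if np.linalg.norm(p-[.57,-.216,.08])<.06: L.setdefault(n,[]).append(p); break
    f.append(get_obs()["force"])
for n in L: print(n,np.median(L[n],0).round(4),len(L[n]))
u=np.median(L["upstand"],0)-np.median(L["flashing"],0); print("ups-origin",u.round(4),"flat expects horiz -.0424 z +.0331; level -.036, +.040")
o=get_obs(); print(np.mean(f,0).round(1),o["eef_pos"],o["finger_gap"],o["t"])
E
python3 chk.py
```

```text
lap [ 0.5898 -0.2207  0.0798] 10
upstand [ 0.5378 -0.215   0.0962] 10
flashing [ 0.5798 -0.2204  0.0644] 10
ups-origin [-0.042   0.0054  0.0318] flat expects horiz -.0424 z +.0331; level -.036, +.040
[-1.2  0.7  3.8] [ 0.54015026 -0.21388801  0.08936291] 0.007877091512344383 20.7167
```

>>> arm_command(plan=[0,0,-0.001,0,1,0,0,-0.002,0,1,0,0,-0.002,0,1,0,0,-0.002,0,1])

```text
t: 21.05
eef_pos: [0.5404, -0.2139, 0.0879]
ee_rot: [-1.15, 1.292, -1.296]
force: [-1.7, 0.7, 8.1]
finger_gap: 0.0075
```

```bash
python3 chk.py
python3 - <<'E'
from h import *
s=capture("side"); wr=capture("wrist"); c=capture("top")
im=np.zeros((600,800,3),np.uint8)
im[:,:400]=cv2.resize(s["pixels"][130:250,340:420,::-1],(400,600),interpolation=cv2.INTER_CUBIC)
im[:300,400:]=cv2.resize(wr["pixels"][:,:,::-1],(400,300)); im[300:,400:]=cv2.resize(c["pixels"][160:265,335:475,::-1],(400,300)); cv2.imwrite("pics/press.png",im)
E
```

```text
lap [ 0.5884 -0.22    0.0802] 10
upstand [ 0.5387 -0.2141  0.0952] 9
flashing [ 0.5797 -0.2202  0.0635] 10
ups-origin [-0.041   0.0061  0.0317] flat expects horiz -.0424 z +.0331; level -.036, +.040
[-2.   1.3  7.9] [ 0.54040043 -0.21392634  0.08796004] 0.007813384069331054 23.05
```

View pics/press.png

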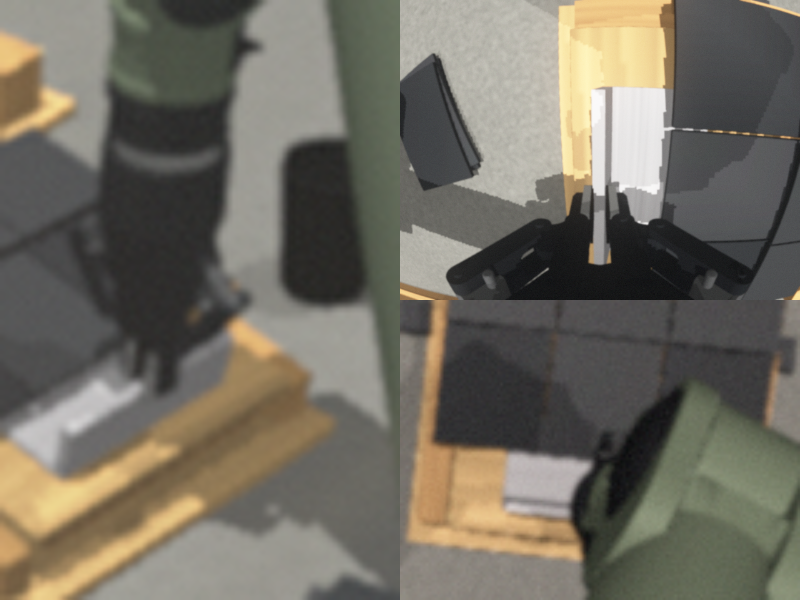

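```bash
python3 -c "
from rig import *
print(hand_in()); print(get_obs()['force'],get_obs()['finger_gap'])"
```

```text
the job is handed in; nothing more can be done
None
the job is handed in; nothing more can be done
```

The flashing is tucked under the lowest slates, pressed flat on the deck and still gripped. I handed it in at about 23 s; the hand-in gives no verdict.

**What I did:** I tipped the aluminium flashing over with the closed fingers and gripped its upstand. I carried it level to the roof sample and slid the free edge under the slates. There I let the leaf settle onto the sloping deck, re-gripped the top of the upstand at 20 N and pressed down.

**Last checks before handing in:**

| Check | Result |
|---|---|
| Free edge under the slates | about 28–29 mm |
| Off centre | within a few mm |
| Square to the course | parallel in the last pictures; exact angle not measured |
| Leaf tilt | about 10–11° against the 10° deck, so flat on it |
| Force on the deck | about 10 N (7.9 N at the wrist plus the flashing's own 2 N) |
| Slates | down in the last picture; the wrist force gave no sign of a snag during insertion |
| Other things on the table | no contact felt or seen |

**Less certain:**
- **Tilt:** it comes from camera estimates good to about 4 mm, so by itself it cannot confirm the 0.06 rad limit. Two things support it. The push rose about 3 N per mm, which matches the deck's spring. The upstand and leaf also went down equally under load.
- **Slate angle and other objects:** I judged the slates from pictures, not a measured angle. I did not measure the other objects again at the end.

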